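# One stroke of the specimen marking press

## Robot

A 6-joint arm with a two-finger parallel gripper is mounted at the origin on the work surface. World frame = base frame: x ahead of the robot, y to its left, z up, the work surface at z = 0. Lengths are in m, angles in degrees, forces in N, time in s.
With the tool pointing down it reaches from about 0.3 to 0.75 m from the base axis. Payload 8.5 kg.
Tool frame: the origin (TCP) lies at the very end of the fingers, on their centre line; the grasp point (between the pads) lies 19 mm behind it (env.hold_point_z is the distance from the TCP to the grasp point, in m); z points along the fingers, y is the line along which they close (so a half turn about z gives the same grasp; the last joint's range is limited). The gripper opens to 85 mm and grips with 20 to 120 N. Pads are 22 mm wide; open, the fingers measure 114 mm over their backs; the gripper's body (76 mm by 85 mm) begins 54 mm behind the grasp point. The pads swing forward as they close: fully open they stand 13 mm farther back than shut.
Start: joints at [50.976, 21.807, 74.336, -0, 83.858, -12.336], TCP at [0.247, 0.491, 0.231] pointing down, gripper open.
Joint ranges: [-178.18, 178.18], [-50.72, 133.34], [12.68, 142.11], [-81.47, 261.47], [9.98, 163.14], [-165.26, 165.26]. Speed limits (degrees/s): [136.94, 136.94, 180, 180, 180, 180].

## Interface

Orientations are given as a 3x3 rotation matrix whose columns are the frame's x, y, z axes.
In Python, from rig import env, optics gives the robot as it stands.
- The arm moves only by the shell command python3 -m jog 'ROWS' [OPENING] [FORCE]. ROWS is JSON, a list of rows, each an object with "linear": the shift along the tool's x, y, z in units of 40 mm (1.0 is 40 mm), a list of three; "roll": the turn about the tool's z in units of 5 degrees (1.0 is 5 degrees). A call has 1 to 12 rows; each row shifts and turns the commanded pose from where the row before left it, along the tool's axes as they then stand; what a row does not reach is not made up. A row lasts 1/12 s, in which the tool goes at most 41.7 mm and 7.16 degrees, less where a joint would pass 70% of its speed; a pose out of reach is approached as far as the arm can. A call is refused whole if a number of a shift passes 1 or a number of a turn 1, either way. A call with a gripper value outside its range is refused whole. OPENING is the opening, from -1 (shut) to 1 (fully open), set as the call begins (- or left out, the last holds). The fingers move at their own pace and stop on an object; FORCE is the grip in N (left out, the last holds). Time passes only in rows, so rows that do not move let the fingers close. It gives the time, the measured TCP pose, the force, the opening and the grip force at its end, in the units of the state.
- env.observe(): the state, without advancing time (a new reading comes with each control period).
- optics.get_image(name): name is "scene" or "side" or "wrist"; returns the picture (400x640x3 uint8, red, green, blue); there is no depth.
- optics.calibration(name): a dict with "fov_y" (degrees; the focal length in pixels is half the picture's height over the tangent of half this angle, whatever the lens; pixels are square), "cx", "cy" (the principal point, pixels), "T" (4x4, takes a point from camera to world coordinates). Camera axes: x right, y down, z forward; pixel columns grow to the right and rows downward; lengths in m; the calibration is good to about 2 mm. A picture is of the moment at which its call begins: read the wrist's pose just before it. calibration takes no time and is no camera call; for the wrist camera it gives the pose at the moment of the call.
- env.close_job(): hands the job in; it is judged then, once.
The state is a dict: "time_s": time; "q": joint angles; "qvel": joint speeds; "joint_efforts": joint torques, N m; "position": TCP position; "tool_rot": TCP orientation; "ft_force": force on the tool from outside, world axes, zero at the start; "wrist_torque": the same for the moment, N m; "grip_width": finger opening in m; "gripper_force": force on a finger pad.
Only numpy, scipy, OpenCV 4.12 (cv2) and the standard library are available. Lean on these libraries where they do the work, as an engineer would, in place of code of your own. Each camera call takes 0.05 s, during which the arm holds its last target. There are 200 camera calls.

## Task

Push the press's loaded shuttle gently all the way in until it stops under the punch, then turn the handwheel clockwise (seen from above) through exactly one full revolution, until it comes up against its stop, so that the punch goes down on the specimen and comes back up. Keep the wheel and shuttle free of strain, never pushing either with more than 20 N: follow the circle the wheel gives you, do not force it at the stop, and leave everything else on the bench where it is.

Things in the scene. Friction and masses are not known exactly. Their poses are not given: they have to be found in the camera images.
- press: Cream marking press fixed to the table: base 250 x 150 x 35 mm, head 100 mm wide, z = 100 to 145 mm, handwheel on top. Origin: table level, under the punch. x: from front to back, the way the shuttle goes in; z up. The wheel and punch unit is clamped on cross slides: its vertical axis lies anywhere within 9 mm of the origin in press x and 9 mm in press y, not measured: find it by feel.
- knob_mid (a point): Middle of the upright black round knob on the wheel: 20 mm diameter, 46 mm tall, spinning freely on its pin, 50 mm from the wheel's axis. The wheel is a flat dark steel disc, 132 mm diameter; its upper face is 27.5 mm below this point. At the start the knob lies to the back of the axis (press +x), up to 0.65 rad to either side.
- wheel (a joint): Wheel angle in rad: 0 at the start (at its rest stop), growing clockwise seen from above, 6.283 at the rigid end stop after one revolution, the knob then back where it started. Friction about 0.25 N m (5 N at the knob); the sprung punch adds up to 1.5 N against the turn just before half a turn and helps after it. It stays where it is left.
- shuttle (a joint): Shuttle travel in m: 0 pulled out (start), 0.055 fully home against its rigid stop. It slides along the press's +x with about 3 N of friction and stays where it is left.
- handle_mid (a point): Upright black round handle on the shuttle's outer end, 16 mm diameter, 50 mm tall, rigid on the shuttle; this point is 30 mm above its foot (the shuttle's 5 mm thick, 46 mm wide steel bar), 20 mm below its top, at z = 70 mm. It stands 195 mm in front of the press's origin when out, 140 mm when home.
- specimen: Black cylindrical specimen mount, 40 mm diameter, 16 mm tall, lying loose in the round pocket (41 mm wide, 10 mm deep) of the shuttle. Origin: centre of its underside, z up. With the shuttle home it lies under the punch, at the press's origin in x and y.
- ram (a joint): Travel of the steel ram under the head in m: 0 up (start), 0.014 fully down at half a turn of the wheel, 0 again after one turn. The ram sits on the wheel's axis, its sprung punch 12 mm wide, tip 68 mm above the table at rest, 11 mm above the specimen.
- punch (a joint): How far the sprung punch is pushed back into the ram, in m: 0 when free, about 0.003 when it presses the specimen at the bottom of the stroke.
- give_x (a joint): Strain of the wheel's rubber-mounted bearing along press +x, in m: 0 unloaded, 12 N per mm in proportion to the net push on the wheel. It must never exceed 0.00167 (20 N) either way.
- give_y (a joint): The same along press +y.
- guide (a joint): Strain of the sprung guide and stop that carry the shuttle, along press +x, in m: 0 unloaded, 12 N per mm of push on the shuttle. It must never exceed 0.00167 (20 N) either way.
- test_block: Bystander: steel hardness test block, 64 mm diameter, 16 mm tall, standing on the table beside the shuttle. Origin: centre of underside.
- spare: Bystander: spare specimen mount on the table, 40 mm diameter, 16 mm tall. Origin: centre of underside.
- brush: Bystander: small brush lying beside the press.
- oil: Bystander: white plastic oil bottle, 50 mm diameter, 120 mm tall. Origin: centre of underside.
- driver: Bystander: screwdriver lying on the table.
- vblock: Bystander: dark steel V-block, 60 x 45 x 40 mm.

How it is judged (in metres and radians):
On the way, in this order (a step that is already met when the one before it is completed fails the run):
1. the shuttle is fully home with the specimen under the punch, the wheel not yet turned (value of joint shuttle above 0.053 m and x of specimen in the frame of press between -0.004 and 0.004 m and y of specimen in the frame of press between -0.004 and 0.004 m and z of specimen in the frame of press below 0.044 m and angle between specimen's own z axis and vertical below 0.1 rad and value of joint wheel below 0.2 rad), for 0.2 s.
2. the wheel is turned through mid-stroke and the punch presses on the specimen (value of joint wheel between 2.9 and 3.5 rad and value of joint punch above 0.001 m), for 0.05 s.
At the end, for the whole second after the job is handed in: The wheel rests against its end stop, one full revolution from its start (within 0.04 rad), the ram is back up, the shuttle is home (within 2 mm of its stop) and the specimen lies in its pocket under the punch (within 4 mm), all at rest (value of joint wheel above 6.24319 rad and value of joint shuttle above 0.053 m and x of specimen in the frame of press between -0.004 and 0.004 m and y of specimen in the frame of press between -0.004 and 0.004 m and z of specimen in the frame of press below 0.044 m and angle between specimen's own z axis and vertical below 0.1 rad and value of joint ram below 0.0015 m and velocity of joint wheel between -0.05 and 0.05 rad/s and linear speed of specimen below 0.02 m/s); the robot touches nothing.
It fails at once if the wheel is turned (more than 0.2 rad) while the shuttle is not home (value of joint wheel above 0.2 rad and not (value of joint shuttle above 0.052 m)).
It fails at once if the wheel's bearing is strained by more than 1.67 mm (20 N) along either press axis (value of joint any of give_x, give_y above 0.00167 m or value of joint any of give_x, give_y below -0.00167 m).
It fails at once if the shuttle's guide is strained by more than 1.67 mm (20 N) (value of joint guide above 0.00167 m or value of joint guide below -0.00167 m).
It fails at once if another thing on the bench is moved by more than 15 mm (distance of any of test_block, spare, brush, oil, driver, vblock from where it was at the start of the episode above 0.015 m).
It also fails if it takes over 69 s, if anything falls off the work surface, if the arm or the gripper's body presses on something with over 40 N, if the wrist force passes 120 N, or if a joint passes its speed limit or range.

## Working session

There is one attempt and no reset: what is moved stays moved. The work goes in short steps, Python scripts to look and compute and a shell command to move; the robot and the scene stay as the last step left them, time stands still between calls to the robot, and variables do not carry over. Pictures are saved under pics/ and viewed, at most 10 in all, crops included, and the job is handed in when it is done.

```bash
mkdir -p pics; ls
python3 - <<'E'
from rig import env, optics
import cv2,numpy as np
ims=[]
for n in ["scene","side"]:
    im=optics.get_image(n); cv2.imwrite(f"pics/{n}0.png",im[:,:,::-1]); 
    c=optics.calibration(n); print(n,c["fov_y"],c["cx"],c["cy"],np.round(c["T"],3).tolist())
s=env.observe(); print({k:np.round(v,3).tolist() for k,v in s.items()})
E
```

```text
pics
scene 49.43621127846403 322.1215623858118 200.12976707286282 [[0.05, 0.808, -0.587, 1.2], [0.999, -0.034, 0.037, -0.058], [0.01, -0.588, -0.809, 1.068], [0.0, 0.0, 0.0, 1.0]]
side 42.19946425249618 321.1809407233193 194.073799923147 [[-0.772, -0.507, 0.383, -0.07], [-0.635, 0.601, -0.485, 0.825], [0.016, -0.618, -0.786, 1.441], [0.0, 0.0, 0.0, 1.0]]
{'time_s': 0.1, 'q': [50.976, 21.838, 74.378, 0.003, 83.859, -12.335], 'qvel': [0.024, -0.122, -0.052, -0.011, 0.044, -0.016], 'joint_efforts': [0.002, -44.922, -23.166, -0.0, 0.004, 0.0], 'position': [0.247, 0.491, 0.231], 'tool_rot': [[-0.893, 0.449, -0.001], [0.449, 0.893, -0.001], [0.0, -0.001, -1.0]], 'ft_force': [0.813, -0.011, -0.397], 'wrist_torque': [0.004, 0.015, -0.026], 'gripper_force': 0.0, 'grip_width': 0.085}
```

View pics/scene0.png

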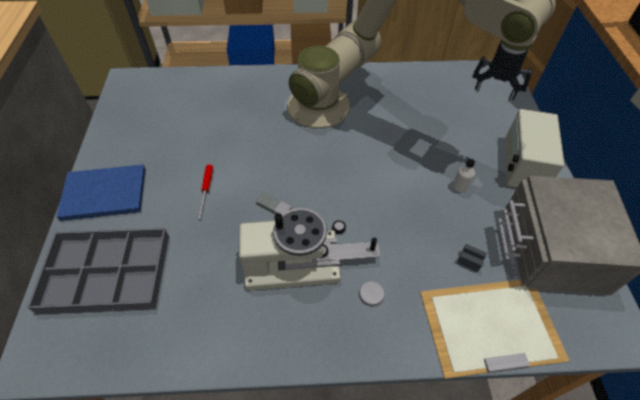

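View pics/side0.png

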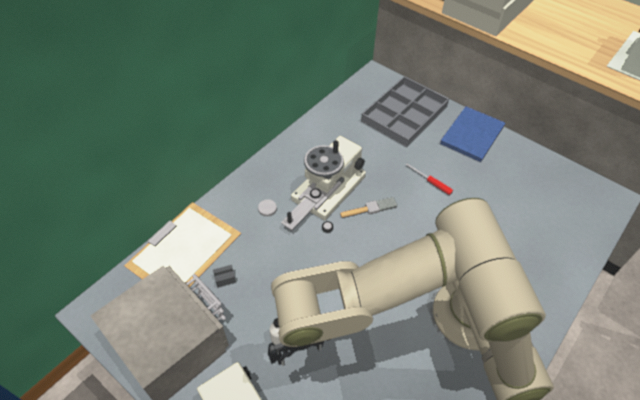

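The scene view shows the press around (290,245), with the knob at (279,222) and the handle at (374,243). In the side view the knob is at (336,146) and the handle at (290,216). I'll enlarge both.

Run:
```python
import cv2,numpy as np
a=cv2.imread("pics/scene0.png")[185:305,230:390]; b=cv2.imread("pics/side0.png")[125:245,250:410]
a=cv2.resize(a,None,fx=5,fy=5,interpolation=cv2.INTER_CUBIC);b=cv2.resize(b,None,fx=5,fy=5,interpolation=cv2.INTER_CUBIC)
for im,(x0,y0) in ((a,(230,185)),(b,(250,125))):
    for k in range(0,160,20): cv2.putText(im,str(x0+k),(k*5,10),0,.4,(0,0,255)); cv2.line(im,(k*5,12),(k*5,18),(0,0,255))
    for k in range(0,120,20): cv2.putText(im,str(y0+k),(0,k*5+4),0,.4,(0,0,255))
cv2.imwrite("pics/a.png",a);cv2.imwrite("pics/b.png",b)
```

```text
(no output)
```

View pics/a.png

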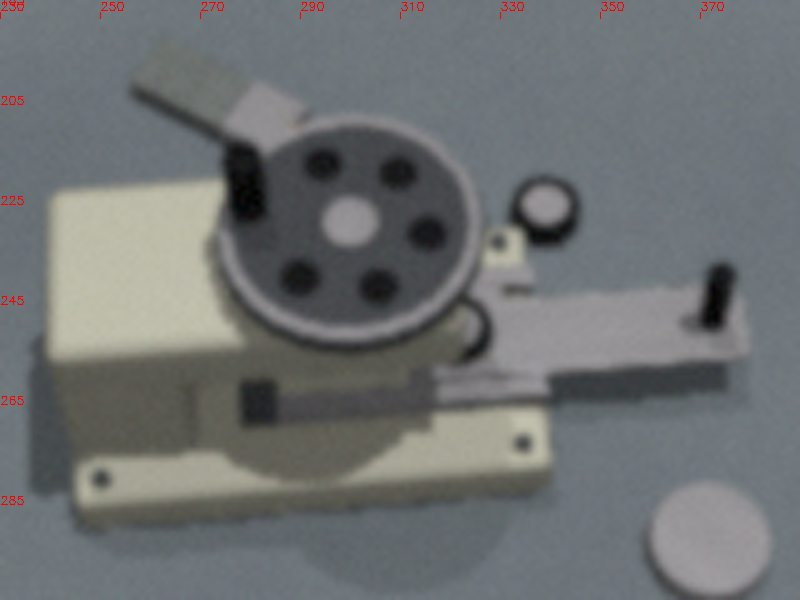

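View pics/b.png

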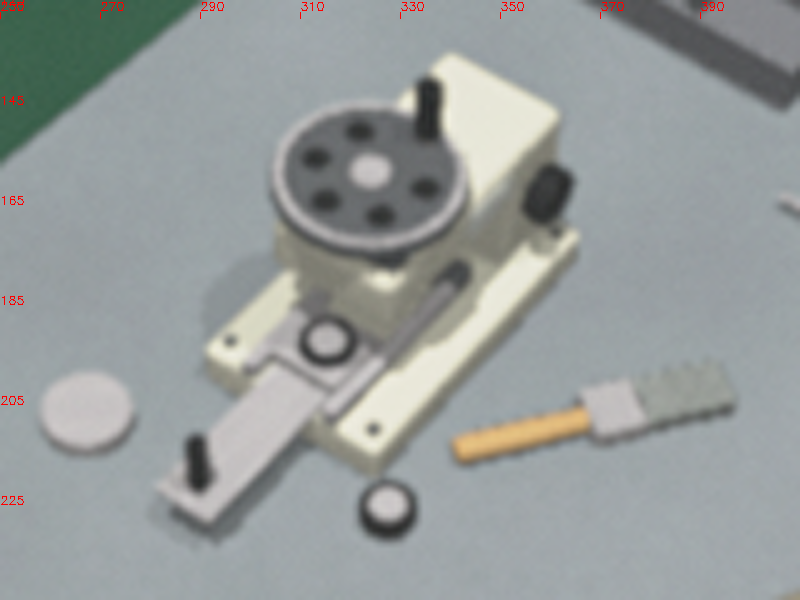

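```bash
cat > h.py <<'E'
from rig import env, optics
import numpy as np
def ray(n,p,c=None):
    c=c or optics.calibration(n); f=200/np.tan(np.radians(c["fov_y"]/2)); T=np.array(c["T"])
    d=T[:3,:3]@np.array([(p[0]-c["cx"])/f,(p[1]-c["cy"])/f,1]); return T[:3,3],d/np.linalg.norm(d)
def plane(n,p,z):
    o,d=ray(n,p); return o+d*(z-o[2])/d[2]
def tri(pa,pb):
    A=np.zeros((3,3));b=np.zeros(3);R=[ray("scene",pa),ray("side",pb)]
    for o,d in R: M=np.eye(3)-np.outer(d,d);A+=M;b+=M@o
    x=np.linalg.solve(A,b); return x,max(np.linalg.norm(np.cross(d,x-o)) for o,d in R)
E
python3 - <<'E'
from h import *
np.set_printoptions(precision=4,suppress=True)
a=lambda u,v:(230+u/5-.4,185+v/5-.4)
b=lambda u,v:(250+u/5-.4,125+v/5-.4)
for n,p,q in [("knob",a(246,182),b(428,108)),("ktop",a(242,150),b(429,82)),("handle",a(717.5,290),b(196.6,458)),("hub",a(350,221),b(371,171)),("Fnear",a(498,241),b(373,429)),("Ffar",a(523,442),b(231,341)),("spec",a(465,330),b(327,340)),("tblock",a(710,538),b(87,408)),("spare",a(545,203),b(389,503))]:
    print(n,*tri(p,q))
for n,p in (("Fnear",a(498,241)),("Ffar",a(523,442)),("Bfar",a(101,479))): print(n,plane("scene",p,.035))
for n,p in (("Fnear",b(373,429)),("Ffar",b(231,341)),("Bnear",b(556,232))): print(n,plane("side",p,.035))
print(plane("scene",a(717.5,290),.07),plane("side",b(196.6,458),.07))
E
```

```text
knob [ 0.6266 -0.1243  0.2005] 0.0005626847083819794
ktop [ 0.626  -0.1239  0.2261] 3.376005704819827e-05
handle [0.6203 0.1169 0.0698] 0.0001882034820593749
hub [ 0.6344 -0.0756  0.1745] 0.0004225060333605579
Fnear [0.5631 0.0043 0.0347] 0.0001957473928794734
Ffar [0.6864 0.0095 0.0344] 0.0005309012379002522
spec [ 0.6275 -0.0201  0.0535] 0.0027430588459675105
tblock [0.735  0.1047 0.0126] 0.0004669686715789434
spare [0.5256 0.0336 0.0141] 0.00042131425868245057
Fnear [0.5631 0.0041 0.035 ]
Ffar [0.687  0.0099 0.035 ]
Bfar [ 0.6983 -0.2097  0.035 ]
Fnear [0.5631 0.0046 0.035 ]
Ffar [0.6858 0.0093 0.035 ]
Bnear [ 0.5735 -0.2156  0.035 ]
[0.6203 0.1167 0.07  ] [0.6203 0.1171 0.07  ]
```

```bash
python3 -m jog '[{"linear":[0,0,0],"roll":-0.98},{"linear":[0,0,0],"roll":-0.98},{"linear":[0,0,0],"roll":-0.98},{"linear":[0,0,0],"roll":-0.98},{"linear":[0,0,0],"roll":-0.98},{"linear":[0,0,0],"roll":-0.98},{"linear":[0,-0.8,0],"roll":0},{"linear":[0,-0.8,0],"roll":0},{"linear":[0,-0.8,0],"roll":0},{"linear":[0,-0.8,0],"roll":0},{"linear":[0,-0.8,0],"roll":0},{"linear":[-0.4,-0.7,0],"roll":0}]' -1
python3 -m jog '[{"linear":[-0.75,-0.4,0],"roll":0},{"linear":[-0.75,-0.4,0],"roll":0},{"linear":[-0.75,-0.4,0],"roll":0},{"linear":[-0.75,-0.4,0],"roll":0},{"linear":[-0.75,-0.4,0],"roll":0},{"linear":[-0.75,-0.4,0],"roll":0},{"linear":[-0.75,-0.4,0],"roll":0},{"linear":[-0.75,-0.4,0],"roll":0},{"linear":[-0.75,-0.4,0],"roll":0},{"linear":[-0.75,-0.4,0],"roll":0},{"linear":[-0.75,0,0],"roll":0},{"linear":[0,0,0],"roll":0}]'
```

```text
time_s: 1.1
position: [0.2698, 0.3025, 0.2312]
tool_rot: [[-0.999, -0.049, -0.001], [-0.049, 0.999, -0.0], [0.001, -0.0, -1.0]]
ft_force: [1.2, 0.4, 0.3]
grip_width: -0.0001
gripper_force: 0.0
time_s: 2.1
position: [0.6128, 0.1586, 0.2292]
tool_rot: [[-0.999, -0.045, -0.001], [-0.045, 0.999, -0.0], [0.001, -0.0, -1.0]]
ft_force: [0.6, 0.0, -0.7]
grip_width: 0.0002
gripper_force: 0.0
```

```bash
python3 -m jog '[{"linear":[-0.14,0.05,0.72],"roll":0},{"linear":[0,0,0.72],"roll":0},{"linear":[0,0,0.72],"roll":0},{"linear":[0,0,0.72],"roll":0},{"linear":[0,0,0.72],"roll":0},{"linear":[0,0,0.6],"roll":0},{"linear":[0,0,0],"roll":0},{"linear":[0,0,0],"roll":0}]'
python3 -m jog '[{"linear":[0,-0.1,0],"roll":0},{"linear":[0,-0.1,0],"roll":0},{"linear":[0,-0.05,0],"roll":0},{"linear":[0,-0.05,0],"roll":0},{"linear":[0,-0.05,0],"roll":0},{"linear":[0,0,0],"roll":0}]'
```

```text
time_s: 2.77
position: [0.614, 0.1625, 0.0629]
tool_rot: [[-0.999, -0.047, -0.002], [-0.047, 0.999, -0.0], [0.002, -0.0, -1.0]]
ft_force: [-0.3, -0.8, 0.9]
grip_width: -0.0
gripper_force: 0.0
time_s: 3.27
position: [0.6154, 0.148, 0.0637]
tool_rot: [[-0.999, -0.047, 0.001], [-0.047, 0.999, -0.0], [-0.001, -0.0, -1.0]]
ft_force: [-0.2, -0.1, -0.0]
grip_width: -0.0001
gripper_force: 0.0
```

```bash
for i in 1 2 3; do :; done; python3 -m jog '[{"linear":[0,-0.05,0],"roll":0},{"linear":[0,-0.05,0],"roll":0},{"linear":[0,-0.05,0],"roll":0},{"linear":[0,0,0],"roll":0}]'
python3 -m jog '[{"linear":[0,-0.05,0],"roll":0},{"linear":[0,-0.05,0],"roll":0},{"linear":[0,0,0],"roll":0}]'
python3 -m jog '[{"linear":[0,-0.05,0],"roll":0},{"linear":[0,-0.05,0],"roll":0},{"linear":[0,0,0],"roll":0}]'
```

```text
time_s: 3.6
position: [0.6156, 0.1421, 0.0633]
tool_rot: [[-0.999, -0.047, -0.0], [-0.047, 0.999, -0.0], [0.0, -0.0, -1.0]]
ft_force: [-0.4, -0.5, 0.5]
grip_width: -0.0
gripper_force: 0.0
time_s: 3.85
position: [0.6157, 0.1385, 0.0633]
tool_rot: [[-0.999, -0.047, -0.0], [-0.047, 0.999, 0.001], [0.0, 0.001, -1.0]]
ft_force: [-0.1, 1.6, 0.0]
grip_width: 0.0
gripper_force: 1.1
time_s: 4.1
position: [0.6159, 0.1342, 0.0633]
tool_rot: [[-0.999, -0.047, -0.0], [-0.047, 0.999, 0.0], [0.0, 0.0, -1.0]]
ft_force: [-0.7, 3.3, 0.4]
grip_width: 0.0004
gripper_force: 1.3
```

```bash
python3 -m jog '[{"linear":[0,-0.06,0],"roll":0},{"linear":[0,-0.06,0],"roll":0},{"linear":[0,-0.06,0],"roll":0},{"linear":[0,-0.06,0],"roll":0},{"linear":[0,-0.06,0],"roll":0},{"linear":[0,-0.06,0],"roll":0},{"linear":[0,-0.06,0],"roll":0},{"linear":[0,-0.06,0],"roll":0},{"linear":[0,-0.06,0],"roll":0},{"linear":[0,-0.06,0],"roll":0}]'
python3 -m jog '[{"linear":[0,-0.06,0],"roll":0},{"linear":[0,-0.06,0],"roll":0},{"linear":[0,-0.06,0],"roll":0},{"linear":[0,-0.05,0],"roll":0},{"linear":[0,-0.05,0],"roll":0},{"linear":[0,-0.05,0],"roll":0},{"linear":[0,-0.05,0],"roll":0},{"linear":[0,-0.05,0],"roll":0},{"linear":[0,0,0],"roll":0}]'
```

```text
time_s: 4.93
position: [0.617, 0.1102, 0.0633]
tool_rot: [[-0.999, -0.047, -0.0], [-0.047, 0.999, -0.0], [0.0, -0.0, -1.0]]
ft_force: [-0.5, 2.7, 0.5]
grip_width: -0.0001
gripper_force: 1.6
time_s: 5.68
position: [0.6179, 0.0929, 0.0633]
tool_rot: [[-0.999, -0.047, -0.0], [-0.047, 0.999, -0.0], [0.0, -0.0, -1.0]]
ft_force: [-0.3, 1.9, 0.1]
grip_width: -0.0003
gripper_force: 1.0
```

```bash
python3 -m jog '[{"linear":[0,-0.05,0],"roll":0},{"linear":[0,-0.05,0],"roll":0},{"linear":[0,-0.05,0],"roll":0},{"linear":[0,0,0],"roll":0}]'
python3 -m jog '[{"linear":[0,-0.02,0],"roll":0},{"linear":[0,0,0],"roll":0}]'
```

```text
time_s: 6.02
position: [0.6181, 0.0869, 0.0633]
tool_rot: [[-0.999, -0.047, -0.0], [-0.047, 0.999, -0.0], [0.0, -0.0, -1.0]]
ft_force: [-0.1, 2.1, 0.6]
grip_width: 0.0
gripper_force: 1.1
time_s: 6.18
position: [0.6182, 0.0864, 0.0633]
tool_rot: [[-0.999, -0.047, -0.0], [-0.047, 0.999, -0.0], [0.0, -0.0, -1.0]]
ft_force: [-1.0, 2.2, -1.0]
grip_width: 0.0004
gripper_force: 1.2
```

```bash
for k in a; do python3 -m jog '[{"linear":[0,-0.02,0],"roll":0},{"linear":[0,-0.02,0],"roll":0},{"linear":[0,0,0],"roll":0}]' | grep -E 'pos|ft'; done
python3 -m jog '[{"linear":[0,-0.015,0],"roll":0},{"linear":[0,0,0],"roll":0}]'| grep -E 'pos|ft'
```

```text
position: [0.6182, 0.085, 0.0633]
ft_force: [-0.3, 4.3, 0.4]
position: [0.6182, 0.0848, 0.0633]
ft_force: [-1.0, 5.5, 0.9]
```

```bash
python3 -m jog '[{"linear":[0,-0.01,0],"roll":0},{"linear":[0,0,0],"roll":0}]'| grep -E 'pos|ft'
```

```text
position: [0.6182, 0.0846, 0.0633]
ft_force: [-0.7, 6.5, 0.4]
```

```bash
python3 -m jog '[{"linear":[0,-0.01,0],"roll":0},{"linear":[0,0,0],"roll":0}]'| grep -E 'pos|ft'
python3 -m jog '[{"linear":[0,-0.01,0],"roll":0},{"linear":[0,0,0],"roll":0},{"linear":[0,0,0],"roll":0}]'| grep -E 'pos|ft'
```

```text
position: [0.6183, 0.0845, 0.0634]
ft_force: [-0.4, 8.3, 0.1]
position: [0.6182, 0.0844, 0.0634]
ft_force: [-1.2, 9.4, -0.2]
```

```bash
python3 -m jog '[{"linear":[0,0.2,0],"roll":0},{"linear":[0,0.2,0],"roll":0},{"linear":[0,0,-0.8],"roll":0},{"linear":[0,0,-0.8],"roll":0},{"linear":[0,0,-0.8],"roll":0},{"linear":[0,0,-0.8],"roll":0},{"linear":[0,0,-0.8],"roll":0},{"linear":[0,0,-0.8],"roll":0},{"linear":[0,0,0],"roll":0}]'
python3 -m jog '[{"linear":[0,-0.8,0],"roll":0},{"linear":[0,-0.8,0],"roll":0},{"linear":[0,-0.8,0],"roll":0},{"linear":[0,-0.8,0],"roll":0},{"linear":[0,-0.8,0],"roll":0},{"linear":[0,-0.8,0],"roll":0},{"linear":[0,-0.8,0],"roll":0},{"linear":[0,0,0],"roll":0},{"linear":[0,0,0],"roll":0}]' 0.2 25
python3 - <<'E'
from h import *
import cv2
a=optics.get_image("scene");b=optics.get_image("side")
f=lambda im,x,y:cv2.resize(im[y:y+120,x:x+80,::-1],None,fx=5,fy=5,interpolation=cv2.INTER_CUBIC)
cv2.imwrite("pics/c.png",np.hstack([f(a,230,170),f(b,290,110)]))
print(env.observe()["position"])
E
```

```text
time_s: 7.93
position: [0.6193, 0.0992, 0.2625]
tool_rot: [[-0.999, -0.047, 0.012], [-0.047, 0.999, -0.001], [-0.012, -0.002, -1.0]]
ft_force: [0.2, -0.1, 1.1]
grip_width: -0.0003
gripper_force: 0.0
time_s: 8.68
position: [0.6281, -0.1262, 0.2548]
tool_rot: [[-0.999, -0.045, -0.001], [-0.045, 0.999, -0.0], [0.001, -0.0, -1.0]]
ft_force: [0.2, -0.1, -0.2]
grip_width: 0.0512
gripper_force: 0.0
[ 0.62819857 -0.1239631   0.25523129]
```

View pics/c.png

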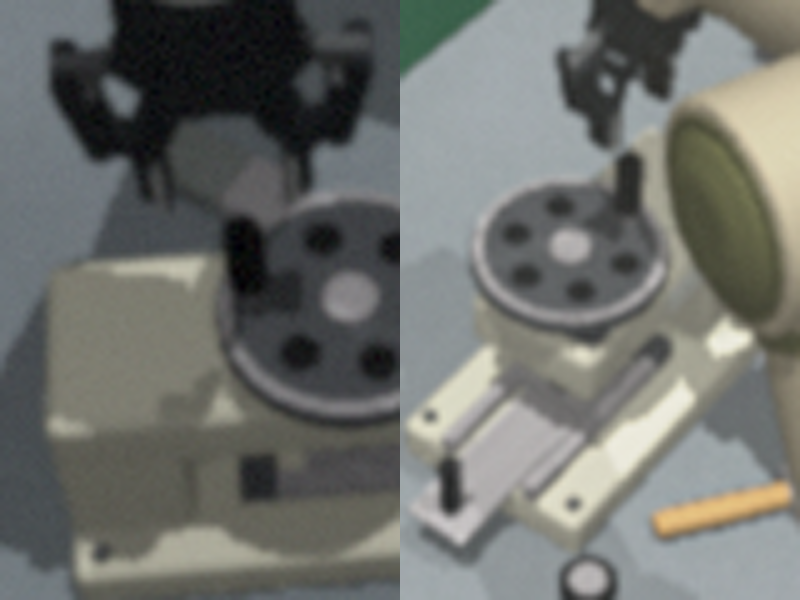

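The shuttle is home and the fingers straddle the knob. I'll lower and half-close.

```bash
python3 -m jog '[{"linear":[0.04,0,0.4],"roll":0},{"linear":[0,0,0.4],"roll":0},{"linear":[0,0,0.4],"roll":0},{"linear":[0,0,0.4],"roll":0},{"linear":[0,0,0.2],"roll":0},{"linear":[0,0,0],"roll":0},{"linear":[0,0,0],"roll":0}]' - 
python3 -m jog '[{"linear":[0,0,0],"roll":0},{"linear":[0,0,0],"roll":0},{"linear":[0,0,0],"roll":0},{"linear":[0,0,0],"roll":0},{"linear":[0,0,0],"roll":0},{"linear":[0,0,0],"roll":0}]' -0.46 20
```

```text
time_s: 9.37
position: [0.6268, -0.124, 0.1838]
tool_rot: [[-0.999, -0.048, 0.0], [-0.048, 0.999, -0.0], [-0.0, -0.0, -1.0]]
ft_force: [-0.1, -0.1, -0.5]
grip_width: 0.0514
gripper_force: 0.0
time_s: 9.87
position: [0.6267, -0.1247, 0.1835]
tool_rot: [[-0.999, -0.047, 0.0], [-0.047, 0.999, -0.0], [-0.0, -0.0, -1.0]]
ft_force: [-0.6, 1.2, -0.2]
grip_width: 0.0232
gripper_force: 0.4
```

```bash
python3 -m jog '[{"linear":[0,0.025,0],"roll":0},{"linear":[0,0,0],"roll":0},{"linear":[0,0,0],"roll":0}]' | grep -E "pos|force|wid"
python3 -m jog '[{"linear":[0,0,0],"roll":0},{"linear":[0,0,0],"roll":0},{"linear":[0,0,0],"roll":0}]' -0.51| grep -E "pos|force|wid"
```

```text
position: [0.6265, -0.1238, 0.1833]
ft_force: [-0.0, -0.2, 0.5]
grip_width: 0.0229
gripper_force: 0.0
position: [0.6265, -0.1237, 0.1833]
ft_force: [1.0, 0.6, -0.6]
grip_width: 0.021
gripper_force: 0.5
```

```bash
python3 -m jog '[{"linear":[0,0.01,0],"roll":0},{"linear":[0,0,0],"roll":0},{"linear":[0,0,0],"roll":0},{"linear":[0,0,0],"roll":0}]' -1 30| grep -E "pos|force|wid"; python3 -m jog '[{"linear":[0,0,0],"roll":0},{"linear":[0,0,0],"roll":0}]'| grep -E "pos|force|wid"
```

```text
position: [0.6265, -0.1233, 0.1833]
ft_force: [0.3, 1.6, -0.3]
grip_width: 0.019
gripper_force: 29.3
position: [0.6265, -0.1233, 0.1834]
ft_force: [-0.4, 0.7, 0.9]
grip_width: 0.0193
gripper_force: 29.3
```

```bash
cat > st.py <<'E'
# usage: st.py nrows stepdeg  -> logs a sample, fits the axis, prints next rows (tool x,y units)
from h import *
import sys,os
from scipy.optimize import least_squares
s=env.observe(); R=np.array(s["tool_rot"]); P=np.array(s["position"])[:2]*1e3; Fw=-np.array(s["ft_force"])[:2]
L=np.load("log.npy").tolist() if os.path.exists("log.npy") else []
L.append([*P,*Fw]); np.save("log.npy",L); L=np.array(L)
C0=np.array([634.4,-75.6])
Q=L[:,:2]-L[:,2:]/12
C=least_squares(lambda c:np.r_[(np.hypot(*(Q-c).T)-50)/.3,(c-C0)/1.5],C0).x
r=Q-C; ang=np.degrees(np.unwrap(np.arctan2(r[:,1],r[:,0])))
rh=r[-1]/np.linalg.norm(r[-1]); th=np.array([rh[1],-rh[0]])
print("C",C.round(2),"turned",(ang[0]-ang[-1]).round(1),"radius",np.hypot(*r[-1]).round(2),"Frad %.1f Ftan %.1f"%(Fw@rh,Fw@th),"F",Fw.round(1),"t",s["time_s"])
n=int(sys.argv[1]);d=float(sys.argv[2]); cur=P+Fw/4
B=R[:2,:2]
for k in range(1,n+1):
    a=np.radians(ang[-1]-k*d); e=np.array([np.cos(a),np.sin(a)]); t=np.array([e[1],-e[0]])
    lead=1.4; x=C+50*e+lead*t; print(((x-cur)@B/40).round(2).tolist(),end=" "); cur=cur+B@((x-cur)@B/40).round(2)*40
print()
E
python3 st.py 6 4
```

```text
C [634.67 -73.98] turned 0.0 radius 49.93 Frad 0.7 Ftan -0.5 F [ 0.4 -0.7] t 10.8667
[0.12, 0.04] [0.08, 0.03] [0.08, 0.03] [0.08, 0.04] [0.07, 0.05] [0.08, 0.05]
```

```bash
python3 -m jog '[{"linear":[0.12,0.03,0],"roll":0},{"linear":[0.08,0.03,0],"roll":0},{"linear":[0.08,0.03,0],"roll":0},{"linear":[0.08,0.04,0],"roll":0}]'| grep -E "pos|ft_|wid|per"; python3 st.py 5 5
```

```text
position: [0.6127, -0.119, 0.1834]
ft_force: [6.9, 1.2, -2.1]
grip_width: 0.0189
gripper_force: 29.3
C [635.14 -74.  ] turned 16.0 radius 49.93 Frad 4.0 Ftan 5.7 F [-6.9 -1.2] t 11.2
[0.07, 0.08] [0.08, 0.07] [0.08, 0.07] [0.08, 0.08] [0.06, 0.09]
```

```bash
python3 -m jog '[{"linear":[0.07,0.08,0],"roll":0},{"linear":[0.08,0.07,0],"roll":0},{"linear":[0.08,0.07,0],"roll":0},{"linear":[0.08,0.08,0],"roll":0},{"linear":[0.06,0.09,0],"roll":0}]'| grep -E "pos|wid|per"; python3 st.py 5 5
```

```text
position: [0.5967, -0.1053, 0.1836]
grip_width: 0.0192
gripper_force: 29.5
C [635.68 -74.14] turned 40.4 radius 49.92 Frad -0.4 Ftan 4.7 F [-2.7  3.9] t 11.6167
[0.06, 0.09] [0.05, 0.09] [0.04, 0.1] [0.03, 0.11] [0.03, 0.1]
```

```bash
python3 -m jog '[{"linear":[0.06,0.09,0],"roll":0},{"linear":[0.05,0.09,0],"roll":0},{"linear":[0.04,0.1,0],"roll":0},{"linear":[0.03,0.11,0],"roll":0},{"linear":[0.03,0.1,0],"roll":0}]'| grep -E "pos|wid|per"; python3 st.py 7 5
```

```text
position: [0.587, -0.0861, 0.1836]
grip_width: 0.0195
gripper_force: 29.5
C [635.54 -74.09] turned 65.1 radius 50.06 Frad -0.4 Ftan 5.8 F [-1.   5.7] t 12.0333
[0.01, 0.09] [0.01, 0.11] [-0.01, 0.11] [-0.01, 0.11] [-0.02, 0.11] [-0.03, 0.1] [-0.05, 0.1]
```

```bash
python3 -m jog '[{"linear":[0.01,0.09,0],"roll":0},{"linear":[0.01,0.11,0],"roll":0},{"linear":[-0.01,0.11,0],"roll":0},{"linear":[-0.01,0.11,0],"roll":0},{"linear":[-0.02,0.11,0],"roll":0},{"linear":[-0.03,0.1,0],"roll":0},{"linear":[-0.05,0.1,0],"roll":0}]'| grep -E "pos|wid|per"; python3 st.py 7 5
```

```text
position: [0.5888, -0.0565, 0.1835]
grip_width: 0.0193
gripper_force: 29.7
C [635.51 -74.06] turned 99.7 radius 50.03 Frad -2.1 Ftan 5.6 F [3.9 4.5] t 12.6167
[-0.03, 0.09] [-0.06, 0.1] [-0.06, 0.08] [-0.08, 0.08] [-0.08, 0.08] [-0.08, 0.07] [-0.09, 0.06]
```

```bash
python3 -m jog '[{"linear":[-0.03,0.09,0],"roll":0},{"linear":[-0.06,0.1,0],"roll":0},{"linear":[-0.06,0.08,0],"roll":0},{"linear":[-0.08,0.08,0],"roll":0},{"linear":[-0.08,0.08,0],"roll":0},{"linear":[-0.08,0.07,0],"roll":0},{"linear":[-0.09,0.06,0],"roll":0}]'| grep -E "pos|wid|per"; python3 st.py 7 5
```

```text
position: [0.6069, -0.0328, 0.1835]
grip_width: 0.0192
gripper_force: 29.9
C [635.44 -73.97] turned 134.3 radius 50.18 Frad -1.1 Ftan 6.8 F [6.2 3. ] t 13.2
[-0.08, 0.04] [-0.1, 0.05] [-0.1, 0.03] [-0.1, 0.03] [-0.11, 0.02] [-0.11, 0.0] [-0.11, -0.0]
```

```bash
python3 -m jog '[{"linear":[-0.08,0.04,0],"roll":0},{"linear":[-0.1,0.05,0],"roll":0},{"linear":[-0.1,0.03,0],"roll":0},{"linear":[-0.1,0.03,0],"roll":0},{"linear":[-0.11,0.02,0],"roll":0},{"linear":[-0.11,0,0],"roll":0},{"linear":[-0.11,0,0],"roll":0}]'| grep -E "pos|wid|per"; python3 st.py 7 5
```

```text
position: [0.6347, -0.0239, 0.1837]
grip_width: 0.0194
gripper_force: 30.0
C [635.43 -73.92] turned 168.3 radius 50.16 Frad -1.7 Ftan 6.5 F [ 6.6 -1.5] t 13.7833
[-0.09, 0.0] [-0.11, -0.02] [-0.1, -0.03] [-0.1, -0.04] [-0.1, -0.04] [-0.1, -0.06] [-0.09, -0.06]
```

```bash
python3 -m jog '[{"linear":[-0.09,0,0],"roll":0},{"linear":[-0.11,-0.02,0],"roll":0},{"linear":[0,0,0],"roll":0},{"linear":[-0.1,-0.03,0],"roll":0},{"linear":[-0.1,-0.04,0],"roll":0},{"linear":[-0.1,-0.04,0],"roll":0},{"linear":[-0.1,-0.06,0],"roll":0},{"linear":[-0.09,-0.06,0],"roll":0}]'| grep -E "pos|wid|per"; python3 st.py 7 5
```

```text
position: [0.6635, -0.0323, 0.1836]
grip_width: 0.0192
gripper_force: 30.0
C [635.45 -73.9 ] turned 203.2 radius 50.13 Frad 0.5 Ftan 5.1 F [ 4.5 -2.4] t 14.45
[-0.07, -0.07] [-0.08, -0.08] [-0.07, -0.08] [-0.06, -0.09] [-0.06, -0.1] [-0.04, -0.1] [-0.04, -0.1]
```

```bash
python3 -m jog '[{"linear":[-0.07,-0.07,0],"roll":0},{"linear":[-0.08,-0.08,0],"roll":0},{"linear":[-0.07,-0.08,0],"roll":0},{"linear":[-0.06,-0.09,0],"roll":0},{"linear":[-0.06,-0.1,0],"roll":0},{"linear":[-0.04,-0.1,0],"roll":0},{"linear":[-0.04,-0.1,0],"roll":0}]'| grep -E "pos|wid|per"; python3 st.py 7 5
```

```text
position: [0.6822, -0.0563, 0.1833]
grip_width: 0.0192
gripper_force: 30.1
C [635.43 -73.9 ] turned 238.5 radius 49.95 Frad -0.3 Ftan 6.2 F [ 2.  -5.8] t 15.0333
[-0.03, -0.09] [-0.01, -0.11] [-0.01, -0.11] [-0.0, -0.1] [0.01, -0.11] [0.02, -0.11] [0.03, -0.11]
```

```bash
python3 -m jog '[{"linear":[-0.03,-0.09,0],"roll":0},{"linear":[-0.01,-0.11,0],"roll":0},{"linear":[-0.01,-0.11,0],"roll":0},{"linear":[0,-0.1,0],"roll":0},{"linear":[0.01,-0.11,0],"roll":0},{"linear":[0.02,-0.11,0],"roll":0},{"linear":[0.03,-0.11,0],"roll":0}]'| grep -E "pos|wid|per"; python3 st.py 7 5
```

```text
position: [0.6837, -0.086, 0.1834]
grip_width: 0.0193
gripper_force: 30.1
C [635.42 -73.89] turned 273.2 radius 49.95 Frad -1.7 Ftan 6.0 F [-3.1 -5.4] t 15.6167
[0.02, -0.09] [0.05, -0.1] [0.05, -0.1] [0.06, -0.08] [0.07, -0.09] [0.08, -0.07] [0.09, -0.07]
```

```bash
python3 -m jog '[{"linear":[0.02,-0.09,0],"roll":0},{"linear":[0.05,-0.1,0],"roll":0},{"linear":[0.05,-0.1,0],"roll":0},{"linear":[0.06,-0.08,0],"roll":0},{"linear":[0.07,-0.09,0],"roll":0},{"linear":[0.08,-0.07,0],"roll":0},{"linear":[0.09,-0.07,0],"roll":0}]'| grep -E "pos|wid|per"; python3 st.py 6 5
```

```text
position: [0.6684, -0.1113, 0.1835]
grip_width: 0.0192
gripper_force: 30.0
C [635.41 -73.88] turned 307.7 radius 49.95 Frad -1.2 Ftan 7.3 F [-6.2 -4. ] t 16.2
[0.06, -0.06] [0.1, -0.05] [0.1, -0.05] [0.1, -0.03] [0.1, -0.03] [0.11, -0.02]
```

```bash
python3 -m jog '[{"linear":[0.06,-0.06,0],"roll":0},{"linear":[0.1,-0.05,0],"roll":0},{"linear":[0.1,-0.05,0],"roll":0},{"linear":[0.1,-0.03,0],"roll":0},{"linear":[0.1,-0.03,0],"roll":0},{"linear":[0.11,-0.02,0],"roll":0}]'| grep -E "pos|wid|per"; python3 st.py 8 2.5
```

```text
position: [0.6462, -0.1226, 0.1835]
grip_width: 0.019
gripper_force: 29.9
C [635.41 -73.87] turned 336.7 radius 49.92 Frad 0.1 Ftan 6.0 F [-5.8 -1.5] t 16.7
[0.04, -0.01] [0.05, -0.0] [0.06, -0.0] [0.05, -0.0] [0.06, -0.0] [0.05, 0.0] [0.06, 0.01] [0.05, 0.01]
```

```bash
python3 -m jog '[{"linear":[0.04,-0.01,0],"roll":0},{"linear":[0.05,0,0],"roll":0},{"linear":[0.06,0,0],"roll":0},{"linear":[0.05,0,0],"roll":0},{"linear":[0.06,0,0],"roll":0},{"linear":[0.05,0,0],"roll":0},{"linear":[0.05,0.01,0],"roll":0}]'| grep -E "pos|wid|per"; python3 st.py 6 1
```

```text
position: [0.6315, -0.1236, 0.1835]
grip_width: 0.0193
gripper_force: 29.8
C [635.41 -73.87] turned 353.7 radius 50.03 Frad -1.9 Ftan 5.7 F [-5.6  2.3] t 17.2833
[0.01, -0.01] [0.02, 0.0] [0.02, 0.0] [0.03, 0.01] [0.02, 0.0] [0.02, 0.01]
```

```bash
python3 -m jog '[{"linear":[0.02,0,0],"roll":0},{"linear":[0.02,0,0],"roll":0},{"linear":[0.02,0,0],"roll":0},{"linear":[0.02,0.01,0],"roll":0},{"linear":[0.02,0,0],"roll":0},{"linear":[0,0,0],"roll":0}]'| grep -E "pos|wid|per"; python3 st.py 4 .5
```

```text
position: [0.6272, -0.1231, 0.1835]
grip_width: 0.019
gripper_force: 29.8
C [635.41 -73.88] turned 358.7 radius 50.07 Frad -1.7 Ftan 5.0 F [-4.7  2.5] t 17.7833
[0.01, -0.01] [0.01, 0.0] [0.01, 0.0] [0.01, 0.01]
```

```bash
python3 -m jog '[{"linear":[0.015,0,0],"roll":0},{"linear":[0.015,0,0],"roll":0},{"linear":[0,0,0],"roll":0}]'| grep -E "pos|wid|per"; python3 st.py 4 .5
```

```text
position: [0.6259, -0.123, 0.1834]
grip_width: 0.0191
gripper_force: 29.8
C [635.41 -73.88] turned 360.2 radius 50.01 Frad -0.3 Ftan 5.2 F [-5.   1.2] t 18.0333
[0.0, -0.0] [0.01, 0.0] [0.01, 0.0] [0.01, 0.01]
```

```bash
python3 -m jog '[{"linear":[0.015,0,0],"roll":0},{"linear":[0.015,0,0],"roll":0},{"linear":[0,0,0],"roll":0}]'| grep -E "pos|wid|per"; python3 st.py 4 .5
```

```text
position: [0.625, -0.1228, 0.1835]
grip_width: 0.0193
gripper_force: 29.7
C [635.4  -73.89] turned 361.2 radius 50.04 Frad 0.3 Ftan 6.2 F [-6.1  1. ] t 18.2833
[-0.01, 0.0] [0.01, 0.01] [0.01, -0.0] [0.02, 0.0]
```

```bash
python3 -m jog '[{"linear":[0.015,0,0],"roll":0},{"linear":[0,0,0],"roll":0}]'| grep -E "pos|wid|per"; python3 st.py 4 .5
```

```text
position: [0.6246, -0.1229, 0.1834]
grip_width: 0.0192
gripper_force: 29.7
C [635.4 -73.9] turned 361.4 radius 50.11 Frad 0.3 Ftan 8.1 F [-8.   1.4] t 18.45
[-0.02, -0.0] [0.01, 0.0] [0.01, 0.01] [0.01, -0.0]
```

```bash
python3 -m jog '[{"linear":[0.015,0,0],"roll":0},{"linear":[0,0,0],"roll":0}]'| grep -E "pos|wid|per"; python3 st.py 4 .5
```

```text
position: [0.6243, -0.1228, 0.1835]
grip_width: 0.0194
gripper_force: 29.6
C [635.4 -73.9] turned 361.7 radius 50.07 Frad 1.1 Ftan 8.9 F [-9.   0.7] t 18.6167
[-0.03, 0.0] [0.01, 0.01] [0.01, 0.0] [0.01, 0.0]
```

```bash
python3 -m jog '[{"linear":[0.015,0,0],"roll":0},{"linear":[0,0,0],"roll":0}]'| grep -E "pos|wid|per"; python3 st.py 4 .5
```

```text
position: [0.624, -0.1228, 0.1835]
grip_width: 0.0192
gripper_force: 29.6
C [635.4  -73.91] turned 361.9 radius 50.09 Frad 1.4 Ftan 10.5 F [-10.6   0.9] t 18.7833
[-0.04, 0.0] [0.01, 0.01] [0.01, -0.0] [0.01, 0.0]
```

```bash
python3 -m jog '[{"linear":[-0.025,0,0],"roll":0},{"linear":[-0.025,0,0],"roll":0},{"linear":[0,0,0],"roll":0}]'| grep -E "pos|ft_"
python3 -m jog '[{"linear":[0,0,0],"roll":0},{"linear":[0,0,0],"roll":0},{"linear":[0,0,0],"roll":0},{"linear":[0,0,0],"roll":0},{"linear":[0,0,0],"roll":0},{"linear":[0,0,0],"roll":0}]' 0.0| grep -E "pos|ft_|wid"
```

```text
position: [0.6251, -0.1228, 0.1834]
ft_force: [5.7, -1.8, 0.8]
position: [0.6241, -0.1222, 0.1833]
ft_force: [0.0, 0.4, -0.0]
grip_width: 0.0427
```

```bash
python3 -m jog '[{"linear":[0,0,-0.3],"roll":0},{"linear":[0,0,-0.5],"roll":0},{"linear":[0,0,-0.7],"roll":0},{"linear":[0,0,-0.7],"roll":0},{"linear":[0,0,-0.7],"roll":0},{"linear":[0,0,0],"roll":0},{"linear":[0,0,0],"roll":0}]'| grep -E "pos|ft_"
python3 - <<'E'
from h import *
import cv2
a=optics.get_image("scene");b=optics.get_image("side")
f=lambda im,x,y:cv2.resize(im[y:y+120,x:x+80,::-1],None,fx=5,fy=5,interpolation=cv2.INTER_CUBIC)
cv2.imwrite("pics/d.png",np.hstack([f(a,230,170),f(b,290,110)]))
E
```

```text
position: [0.6245, -0.1223, 0.3007]
ft_force: [-1.1, 0.1, -1.4]
```

View pics/d.png

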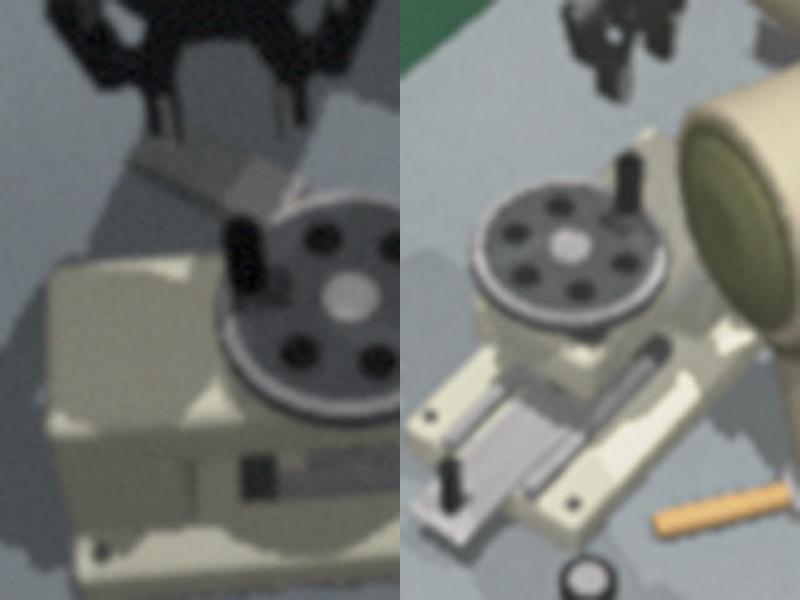

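The knob is back where it started (side view crop (628,180), as before the turn), the shuttle is home, and the gripper is clear.

```bash
python3 -c "
from rig import env
print(env.close_job())"
```

```text
the job is handed in; nothing more can be done
None
```

The job is handed in, though no verdict came back: the shuttle is home, the wheel was turned one full revolution clockwise to its stop, and the gripper is clear; wrist forces at the end of each move never passed about 11 N.

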